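# Load the forming press

## Robot

A 6-joint arm with a two-finger parallel gripper is mounted at the origin on the work surface. World frame = base frame: x ahead of the robot, y to its left, z up, the work surface at z = 0. Lengths are in m, angles in rad, forces in N, time in s.
With the tool pointing down it reaches from about 0.3 to 0.75 m from the base axis. Payload 8.5 kg.
Tool frame: the origin (TCP) lies on the centre line of the jaws, within the pads' length; the fingertips stand 14 mm ahead of it and the grasp point (between the pads) lies 5 mm behind it; z points along the fingers, y is the line along which they close (so a half turn about z gives the same grasp; the last joint's range is limited). The gripper opens to 88 mm and grips with 3 to 60 N. Pads are 18 mm wide; open, the fingers measure 123 mm over their backs; the gripper's body (75 mm by 187 mm) begins 45 mm behind the grasp point.
Start: joints at [1.004, 0.381, 1.297, -0, 1.464, -0.215], TCP at [0.19, 0.516, 0.226] pointing down, gripper open.
Joint ranges: [-3.11, 3.11], [-0.89, 2.33], [0.22, 2.48], [-1.42, 4.56], [0.17, 2.85], [-2.88, 2.88]. Speed limits (rad/s): [2.39, 2.39, 3.14, 3.14, 3.14, 3.14].

## Interface

Orientations are given as [roll, pitch, yaw] about the fixed x, y, z axes, in that order (R = Rz(yaw) Ry(pitch) Rx(roll)).
In Python, from rig import * gives the robot as it stands.
- The arm moves only by the shell command python3 -m handwheel 'ROWS' [OPENING] [FORCE]. ROWS is JSON, a list of rows, each an object with "delta_pos": the shift along the world's x, y, z scaled (see below), a list of three; "yaw": the turn about the world's z scaled (see below). In form: [{"delta_pos": [dx, dy, dz], "yaw": yaw}, ...]. A call has 1 to 20 rows; each row is the pose to reach, as a shift and turn from the pose commanded when the call began; what a row does not reach only later rows make up. The controller multiplies each number of a shift by 0.4 m and each number of a turn by 90 degrees. A row lasts 1/8 s, in which the tool goes at most 62.5 mm and 10.7 degrees, less where a joint would pass 70% of its speed; a pose out of reach is approached as far as the arm can. A call with a number of a shift or a turn outside -1 to 1 is refused whole. A call with a gripper value outside its range is refused whole. OPENING is the gripper's target within -1 to 1 (fully open at 1, half-way at 0, shut at -1), set as the call begins (- or left out, the last holds). The fingers move at their own pace and stop on an object; FORCE is the grip in N (left out, the last holds). Time passes only in rows, so rows that repeat a pose let the fingers close. It gives the time, the measured TCP pose, the force, the opening and the grip force at its end, in the units of the state.
- get_state(): the state, without advancing time (a new reading comes with each control period).
- get_image(name): name is "side" or "top"; returns the picture (400x640x3 uint8, red, green, blue); there is no depth.
- camera_info(name): a dict with "mtx" (3x3 intrinsics, pixels), "rvec" (rotation vector, rad) and "tvec" (3), from world to camera coordinates, as OpenCV has them. Camera axes: x right, y down, z forward; pixel columns grow to the right and rows downward; lengths in m; the calibration is good to about 2 mm. A picture is of the moment at which its call begins. camera_info takes no time and is no camera call.
- sign_off(): hands the job in; it is judged then, once.
Trained networks look in the newest picture that a camera, given by its name, has taken for a name from the list of things; names that differ only in an ending like _2 or _b are one class to them, and where a whole thing is asked for, a point or a joint stands for the part that bears it (a point fixed in the world has none). Each returns a list of dicts, best first, with "p" (0 to 1); they miss things now and then, are a little off and sometimes report something else, mostly with a low value. They report only what shows in the picture. A call takes as long as a camera call. They do not tell look-alikes from the thing itself.
- find_in(camera, name): "xyz" ([x, y, z] in m, in the coordinates of the camera as it stood for that picture, good to about 4 mm: the middle of the surface that is visible of it).
- silhouettes(camera, name): "region" (400x640 bool, what is visible of it).
- mark_of(camera, name): "xyz" ([x, y, z] in m, in the coordinates of the camera as it stood for that picture, good to about 4 mm: a listed point, or the origin of a listed thing).
The state is a dict: "clock": time; "qpos": joint angles; "qvel": joint speeds; "joint_torque": joint torques, N m; "tool_pos": TCP position; "ee_rot": TCP orientation; "contact_force": force on the tool from outside, world axes, zero at the start; "ft_torque": the same for the moment, N m; "finger_gap": finger opening in m; "grasp_force": force on a finger pad.
Only numpy, scipy, OpenCV 4.12 (cv2) and the standard library are available. Lean on these libraries where they do the work, as an engineer would, in place of code of your own. Each camera call takes 0.05 s, during which the arm holds its last target. There are 200 camera calls.

## Task

Set up the small forming press on the jeweller's bench: while its hold-down bar is back, stack between the guide pins on its bed first the steel die block (the one with the round recess, recess up), on it the brass blank, and on that the rubber pad with its steel backing up, each fully down, flat and square. Then swing the bar down over the stack so that its foot rests on the pad, let go, and leave the other things on the bench where they are.

Things in the scene. Friction and masses are not known exactly. Their poses are not given: they have to be found in the camera images.
- nest (a point): centre of the stack's place on the press's bed, on the bed's top face, 20 mm above the bench. x: parallel to the hinge, away from the handle; y: towards the hinge; z up. The bed is a grey plate, 120 mm (x) by 220 mm (y from -70 to +150). A part lies here with its 50 mm side along x and its 70 mm side along y.
- pins (a point): centre between the tips of six fixed steel guide pins, 45 mm above nest, same axes. Pins: 8 mm thick, 45 mm tall, tapered over the top 6 mm, at x, y = (+-31.5, +-29) and (0, +-41.5) mm: parts have 2.5 mm play each way, and fingers fit beside the middle of a part's long sides (x = +-25 mm), between pins.
- hinge (a point): axis of the hold-down bar's hinge, fixed on the press, level, along its x (axes as nest's), 115 mm from nest towards +y and 67 mm above the bed. The two grey hinge cheeks reach 98 mm above the bench.
- bar (a joint): angle of the hold-down bar: steel, 24 x 16 x 205 mm, a round foot below it, 0.35 kg. 0: level over the nest; 1.57 upright; 1.95 stop. At the start it leans back, 1.7 to 1.95, held by hinge friction; below about 1.2 it sinks slowly by its weight (damped). On the full stack it rests at about 0.05.
- handle (a point): grip point on the bar's handle, a round dark steel rod 14 mm thick at the bar's free end, parallel to the hinge, sticking out on nest's -x side to 85 mm from the bar's middle. The point is on the rod's axis, 50 mm from the bar's middle, 185 mm from the hinge axis, level with it at angle 0. The rod can turn between fingers.
- die_mid (a point): centre of the loose steel die block, 50 (x) x 70 (y) x 25 mm high, about 0.6 kg, with a round recess 30 mm wide and 8 mm deep in its top; z up
- blank_mid (a point): centre of the loose flat brass blank, 50 (x) x 70 (y) x 5 mm thick, about 0.15 kg; z up
- pad_mid (a point): centre of the loose pressure pad, black rubber with a dark steel backing on top, 50 (x) x 70 (y) x 22 mm high, about 0.2 kg; z up
- bench_block: bystander: plain dark steel bench block, 45 x 45 x 18 mm, no recess, not part of the press; origin at the centre of its underside; not to be disturbed
- pot: bystander: little brass bowl, 36 mm across, 30 mm tall; origin at the centre of its underside; not to be disturbed
- file: bystander: hand file lying flat, wooden handle to its -x, 175 mm long along x, 18 mm high; origin at the centre of its underside; not to be disturbed
- jar: bystander: glass jar with red cap, 60 mm across, 65 mm tall; origin at the centre of its underside; not to be disturbed
- mallet: bystander: hammer lying flat, 220 mm long along x; origin under its shaft; not to be disturbed
- pliers: bystander: pliers lying flat, about 165 mm long along x, 10 mm high; origin at the centre of its underside; not to be disturbed
- flask: bystander: amber glass bottle, 48 mm across, 90 mm tall; origin at the centre of its underside; not to be disturbed
Mind the look-alikes: they are no part of the job. Leave any brown look-alike of the part that bears die_mid alone. Of the things that look like the part that bears blank_mid, the larger one is meant.

How it is judged:
By the outcome, as a careful person would: the job done as asked, in the order asked, and still so for the second after the job is handed in, with the robot touching nothing.
It also fails if it takes over 69 s, if anything falls off the work surface, if the arm or the gripper's body presses on something with over 40 N, if the wrist force passes 120 N, or if a joint passes its speed limit or range.

## Working session

There is one attempt and no reset: what is moved stays moved. The work goes in short steps, Python scripts to look and compute and a shell command to move; the robot and the scene stay as the last step left them, time stands still between calls to the robot, and variables do not carry over. Pictures are saved under pics/ and viewed, at most 10 in all, crops included, and the job is handed in when it is done.

```bash
mkdir -p pics; cat > h.py <<'E'
from rig import *
import numpy as np, cv2
def cam(n):
    c=camera_info(n); R=cv2.Rodrigues(np.array(c["rvec"],float))[0]; return np.array(c["mtx"]),R,np.array(c["tvec"],float).ravel()
def w(n,p):
    K,R,t=cam(n); return R.T@(np.array(p)-t)
def pix(n,P):
    K,R,t=cam(n); q=K@(R@np.array(P)+t); return q[:2]/q[2]
def ray(n,uv,z):
    K,R,t=cam(n); d=R.T@np.linalg.inv(K)@np.array([uv[0],uv[1],1.]); o=-R.T@t; return o+d*(z-o[2])/d[2]
def save(n,f,crop=None,s=1):
    im=get_image(n)
    if crop: a,b,c,d=crop; im=im[b:d,a:c]
    im=cv2.resize(im,None,fx=s,fy=s,interpolation=cv2.INTER_CUBIC); cv2.imwrite('pics/'+f,im[:,:,::-1])
E
python3 - <<'E'
from h import *
np.set_printoptions(precision=4,suppress=True)
save("top","t0.png");save("side","s0.png")
for c in("top","side"):
  print(c,cam(c)[1].T@-cam(c)[2])
  for n in("nest","pins","hinge","handle","die_mid","blank_mid","pad_mid"):
    for d in mark_of(c,n)[:3]: p=w(c,d["xyz"]);print(c,n,round(d["p"],2),p,pix(c,p).round())
print(get_state())
E
```

```text
top [ 0.3644 -0.0267  1.1163]
top nest 0.54 [ 0.3549 -0.2123  0.0026] [404. 268.]
top pins 0.88 [0.4893 0.1468 0.0667] [250. 210.]
top pins 0.25 [ 0.3539 -0.2114  0.0028] [404. 268.]
top hinge 0.9 [0.4952 0.2588 0.0848] [199. 206.]
top handle 0.71 [ 0.6178 -0.1619  0.0087] [380. 159.]
top handle 0.69 [0.4513 0.3249 0.2627] [137. 218.]
top handle 0.68 [ 0.5324 -0.247   0.0019] [416. 194.]
top die_mid 0.98 [ 0.3769 -0.0256  0.0143] [326. 259.]
top die_mid 0.64 [ 0.476  -0.1073  0.0145] [360. 217.]
top blank_mid 0.73 [ 0.4189 -0.3248  0.0038] [450. 240.]
top blank_mid 0.57 [ 0.3033 -0.3344  0.0044] [457. 289.]
top blank_mid 0.22 [0.4893 0.1467 0.0661] [250. 210.]
top pad_mid 0.76 [ 0.6183 -0.1612  0.0064] [380. 159.]
top pad_mid 0.46 [0.3314 0.267  0.002 ] [203. 279.]
side [ 0.2847 -0.6579  0.6077]
side nest 0.89 [0.4834 0.1415 0.0191] [275. 179.]
side pins 0.85 [0.4825 0.1405 0.0636] [273. 166.]
side hinge 0.63 [0.4936 0.2544 0.0847] [264. 138.]
side handle 0.89 [0.4517 0.3223 0.2628] [235.  68.]
side die_mid 0.75 [ 0.4778 -0.1033  0.0143] [305. 241.]
side blank_mid 0.74 [ 0.3037 -0.3357 -0.0014] [257. 371.]
side blank_mid 0.64 [0.4529 0.3195 0.2602] [236.  70.]
side blank_mid 0.16 [0.4934 0.2563 0.0823] [264. 138.]
side pad_mid 0.66 [ 0.6132 -0.1629  0.0106] [372. 243.]
{'clock': 0.8, 'qpos': array([ 1.0037,  0.3806,  1.2974, -0.    ,  1.4636, -0.2153]), 'qvel': array([ 0.0012,  0.0009, -0.0001, -0.0013,  0.0018,  0.0008]), 'joint_torque': array([  0.0011, -43.7762, -22.4726,   0.0714,   0.0314,  -0.    ]), 'tool_pos': array([0.1895, 0.5163, 0.2261]), 'ee_rot': array([3.1416, 0.    , 2.7898]), 'contact_force': array([-0.3581,  0.8556,  0.2497]), 'ft_torque': array([ 0.0139, -0.0509,  0.0016]), 'grasp_force': 0.0, 'finger_gap': 0.08807541123224584}
```

View pics/t0.png

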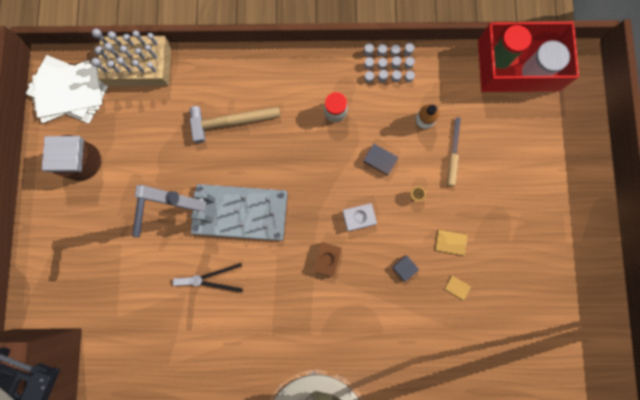

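View pics/s0.png

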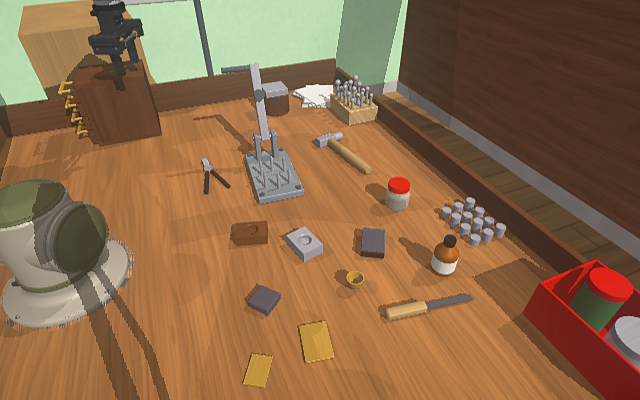

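Top: steel die at (360,217) has a round recess; brown look-alike at (326,261). Brass blanks are at (452,242) larger and (457,288) smaller. The oblong dark pad is at (380,159) and the square bench block at (404,268). The press is at (240,213), bar leaning back with its handle at (137,218). I'll confirm these in a crop.

```bash
cat >> h.py <<'E'
from scipy.optimize import minimize
def box(p,hx,hy0,hy1,z0,z1):
    c,s=np.cos(p[2]),np.sin(p[2])
    return np.array([[p[0]+c*a-s*b,p[1]+s*a+c*b,z] for a in(-hx,hx) for b in(hy0,hy1) for z in(z0,z1)])
def rend(n,P,S=4):
    K,R,t=cam(n); q=(K@(R@P.T+t[:,None])).T; q=q[:,:2]/q[:,2:]
    m=np.zeros((400*S,640*S),np.uint8); h=cv2.convexHull(((q+.5)*S*16-8).astype(np.int32)); cv2.fillConvexPoly(m,h,1,shift=4)
    return cv2.resize(m.astype(np.float32),(640,400),interpolation=cv2.INTER_AREA)
def fit(masks,dims,p0,wts=None):
    f=lambda p:sum((np.abs(rend(n,box(p,*dims))-m)*(1 if wts is None else wts[n])).sum() for n,m in masks.items())
    best=None
    for dy in(0,.3,-.3):
        r=minimize(f,[p0[0],p0[1],p0[2]+dy],method="Nelder-Mead",options=dict(initial_simplex=np.array([p0[0],p0[1],p0[2]+dy])+np.array([[0,0,0],[.01,0,0],[0,.01,0],[0,0,.2]]),xatol=1e-5,fatol=.05))
        if best is None or r.fun<best.fun: best=r
    return best.x,best.fun,sum(m.sum() for m in masks.values())
E
python3 - <<'E'
from h import *
np.set_printoptions(precision=4,suppress=True)
a=get_image("top");b=get_image("side")
ca=cv2.resize(a[140:300,310:480],None,fx=2.35,fy=2.35,interpolation=cv2.INTER_CUBIC)
cb=cv2.resize(b[210:395,225:395],None,fx=2.35,fy=2.35,interpolation=cv2.INTER_CUBIC)
H=max(ca.shape[0],cb.shape[0]);o=np.zeros((H,800,3),np.uint8);o[:ca.shape[0],:ca.shape[1]]=ca;o[:cb.shape[0],400:400+cb.shape[1]]=cb
cv2.imwrite("pics/c1.png",o[:,:,::-1])
tgt={"die_mid":((.476,-.105),.025),"blank_mid":((.419,-.325),.005),"pad_mid":((.616,-.162),.022)}
for n,(xy,h) in tgt.items():
  ms={}
  for c in("top","side"):
    for d in silhouettes(c,n):
      m=d["region"];v,u=np.nonzero(m)
      if np.linalg.norm(np.array([u.mean(),v.mean()])-pix(c,[*xy,h/2]))<9: ms[c]=m.astype(np.float32);break
  print(n,{c:m.sum() for c,m in ms.items()})
  for k in [ms]+[{c:m} for c,m in ms.items()]:
    print(list(k),*fit(k,(.025,-.035,.035,0,h),(*xy,{"die_mid":1.4,"blank_mid":1.5,"pad_mid":1.1}[n])))
# bed
ms={};ws={}
for c,im in(("top",a),("side",b)):
  hsv=cv2.cvtColor(im,cv2.COLOR_RGB2HSV); m=(hsv[...,1]<75).astype(np.float32)
  g=cv2.dilate(rend(c,box((.487,.145,-.09),.075,-.085,.165,0,.02)),None)>0
  bar=cv2.dilate(rend(c,box((.487,.145,-.09),.045,.08,.30,.02,.3)),None)>0
  pins=cv2.dilate(rend(c,box((.487,.145,-.09),.036,-.045,.045,.02,.065)),None)>0
  ms[c]=m; ws[c]=(g&~bar&~pins).astype(np.float32)
for k in [ms]+[{c:m} for c,m in ms.items()]: print("bed",list(k),*fit(k,(.06,-.07,.15,0,.02),(.487,.145,-.09),ws)[:2])
E
```

```text
die_mid {'top': np.float32(603.0), 'side': np.float32(779.0)}
['top', 'side'] [ 0.4749 -0.1064  0.2178] 120.1875 1382.0
['top'] [ 0.4742 -0.1071  3.3991] 60.375 603.0
['side'] [ 0.4749 -0.1068  1.3671] 229.75 779.0
blank_mid {'top': np.float32(649.0), 'side': np.float32(1090.0)}
['top', 'side'] [ 0.4126 -0.3261 -0.1792] 107.6875 1739.0
['top'] [ 0.4128 -0.3273 -0.1738] 41.75 649.0
['side'] [ 0.4127 -0.3257 -0.1856] 55.0625 1090.0
pad_mid {'top': np.float32(619.0), 'side': np.float32(674.0)}
['top', 'side'] [ 0.6156 -0.1611  2.6116] 96.1875 1293.0
['top'] [ 0.616  -0.1621  2.6033] 37.5625 619.0
['side'] [ 0.6163 -0.1589  2.6066] 28.125 674.0
bed ['top', 'side'] [ 0.4867  0.1431 -0.0799] 154.9375
bed ['top'] [ 0.487   0.1422 -0.078 ] 63.125
bed ['side'] [ 0.4858  0.1459 -0.088 ] 55.8125
```

View pics/c1.png

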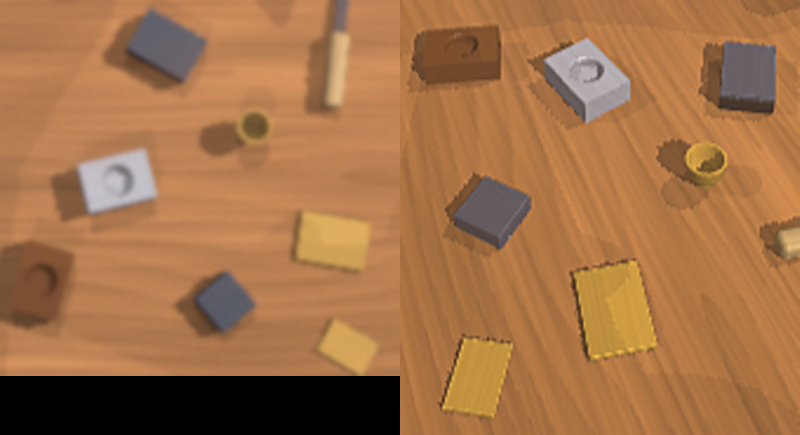

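The crop confirms the choices: steel die with recess at top (360,217), larger brass blank at (452,242), and oblong pad with a black rubber lower side at (380,159). The square dark block and the small brass piece are not the ones. Next I'll refine the die's yaw and check clearance to the tall neighbours.

```bash
python3 - <<'E'
from h import *
np.set_printoptions(precision=4,suppress=True)
a=get_image("top");b=get_image("side")
ms={};ws={}
for c,im in(("top",a),("side",b)):
  hsv=cv2.cvtColor(im,cv2.COLOR_RGB2HSV).astype(int); 
  g=(rend(c,box((.475,-.106,.23),.04,-.05,.05,0,.03))>0)
  m=((hsv[...,1]<60)&(hsv[...,2]>90)).astype(np.uint8); m=cv2.morphologyEx(m*g.astype(np.uint8),cv2.MORPH_CLOSE,np.ones((9,9)))
  ms[c]=m.astype(np.float32);ws[c]=g.astype(np.float32)
for k in [ms]+[{c:m} for c,m in ms.items()]: print("die",*fit(k,(.025,-.035,.035,0,.025),(.475,-.106,.23),ws))
for n in("flask","jar"):
  for c in("top","side"): print(n,c,[w(c,d["xyz"]) for d in mark_of(c,n)[:1]])
E
```

```text
die [ 0.4752 -0.1057  0.2257] 72.125 1462.0
die [ 0.4758 -0.106   0.2227] 27.5625 664.0
die [ 0.4739 -0.1059  0.2244] 29.25 798.0
flask top [array([ 0.7191, -0.2733,  0.0016])]
flask side [array([ 0.7208, -0.2727,  0.0009])]
jar top [array([ 0.7445, -0.0516,  0.0018])]
jar side [array([ 0.7413, -0.0487, -0.002 ])]
```

```bash
python3 -m handwheel '[{"delta_pos":[0.03,-0.16,0],"yaw":-0.1},{"delta_pos":[0.06,-0.31,0],"yaw":-0.2},{"delta_pos":[0.1,-0.46,0],"yaw":-0.3},{"delta_pos":[0.15,-0.6,0],"yaw":-0.4},{"delta_pos":[0.22,-0.73,0],"yaw":-0.5},{"delta_pos":[0.26,-0.87,0],"yaw":-0.6},{"delta_pos":[0.3,-1,0],"yaw":-0.633},{"delta_pos":[0.3,-1,0],"yaw":-0.633},{"delta_pos":[0.3,-1,0],"yaw":-0.633}]' 1 30
```

```text
clock: 2.62
tool_pos: [0.3093, 0.1166, 0.2262]
ee_rot: [3.141, -0.0, 1.795]
contact_force: [0.2, 1.3, 0.1]
finger_gap: 0.088
grasp_force: 0.0
```

```bash
python3 -m handwheel '[{"delta_pos":[0.1,-0.13,0],"yaw":0},{"delta_pos":[0.19,-0.25,-0.05],"yaw":0},{"delta_pos":[0.28,-0.38,-0.1],"yaw":0},{"delta_pos":[0.36,-0.49,-0.2],"yaw":0},{"delta_pos":[0.414,-0.555,-0.32],"yaw":0},{"delta_pos":[0.414,-0.555,-0.4],"yaw":0},{"delta_pos":[0.414,-0.555,-0.46],"yaw":0},{"delta_pos":[0.414,-0.555,-0.5],"yaw":0},{"delta_pos":[0.414,-0.555,-0.523],"yaw":0},{"delta_pos":[0.414,-0.555,-0.523],"yaw":0}]' 1 30
python3 -m handwheel '[{"delta_pos":[0,0,0],"yaw":0},{"delta_pos":[0,0,0],"yaw":0},{"delta_pos":[0,0,0],"yaw":0},{"delta_pos":[0,0,0],"yaw":0},{"delta_pos":[0,0,0],"yaw":0},{"delta_pos":[0,0,0],"yaw":0}]' -1 40
```

```text
clock: 3.88
tool_pos: [0.4753, -0.1045, 0.0167]
ee_rot: [-3.141, -0.0, 1.798]
contact_force: [-0.9, 0.2, 0.6]
finger_gap: 0.0881
grasp_force: 0.0
clock: 4.62
tool_pos: [0.4751, -0.1057, 0.0169]
ee_rot: [-3.142, -0.0, 1.795]
contact_force: [0.3, -0.0, 0.3]
finger_gap: 0.0301
grasp_force: 0.0
```

```bash
python3 - <<'E'
from h import *
print(get_state()["finger_gap"],get_state()["grasp_force"])
a=get_image("top")[130:300,290:450];b=get_image("side")[110:310,220:400]
a=cv2.resize(a,(400,425));b=cv2.resize(b,(383,425))
cv2.imwrite("pics/c2.png",np.hstack([a,b])[:,:,::-1])
E
```

```text
0.030119439853452817 0.0
```

View pics/c2.png

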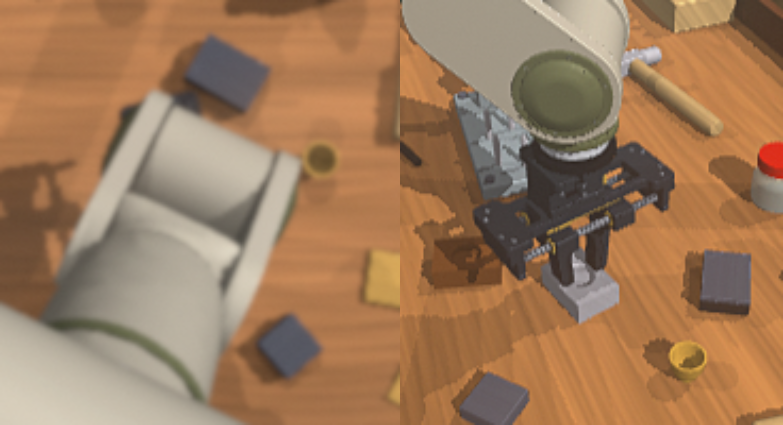

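```bash
python3 - <<'E'
from h import *
print("start tcp",pix("top",[.1895,.5163,.226]),pix("side",[.1895,.5163,.226]),pix("side",[.1895,.5163,.212]))
c,s=np.cos(.2245),np.sin(.2245)
for z in(.003,.015,.028):
  for sg in(-1,1): print(z,sg,pix("side",[.4751+sg*.024*c,-.1057+sg*.024*s,z]))
p=box((.475,-.1057,.2245),.025,-.035,.035,0,.025)
print(pix("side",p[1]),[pix("side",q).round() for q in p[1::2]])
b=get_image("side");cv2.imwrite("pics/c3.png",cv2.resize(b[180:280,260:360],(600,600),interpolation=cv2.INTER_NEAREST)[:,:,::-1])
E
```

```text
start tcp [ 34.09210142 362.09956074] [130.09926968  71.78801933] [131.65451203  76.64198325]
0.003 -1 [295.47918144 250.73095706]
0.003 1 [313.4943763 241.5946932]
0.015 -1 [295.23975273 246.90484686]
0.015 1 [313.42138803 237.78725632]
0.028 -1 [294.97538856 242.68026382]
0.028 1 [313.3408384  233.58538072]
[303.55451121 253.68026235] [array([304., 254.]), array([286., 235.]), array([323., 244.]), array([305., 226.])]
```

View pics/c3.png

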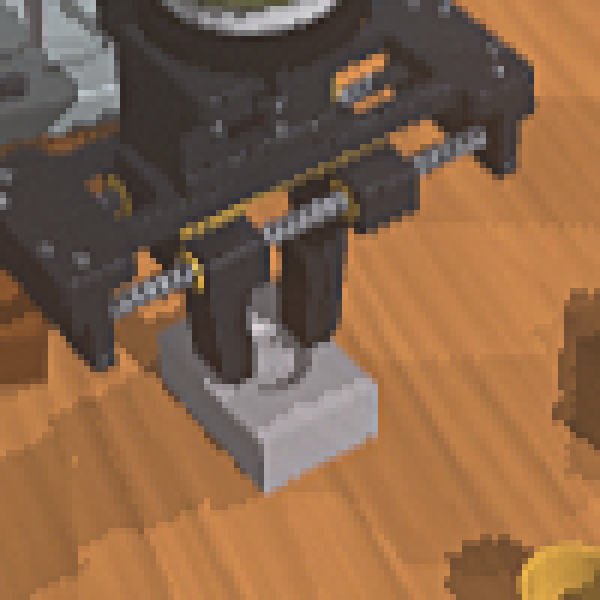

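The fingertips (near (299,243), far (313,237) in side pixels) are standing on top of the die at z≈0.027. So the tool is really about 25 mm higher than the reported pose implies. I'll open, lower carefully and measure this.

```bash
python3 -m handwheel '[{"delta_pos":[0,0,0],"yaw":0},{"delta_pos":[0,0,0],"yaw":0},{"delta_pos":[0,0,0],"yaw":0},{"delta_pos":[0,0,0],"yaw":0},{"delta_pos":[0,0,0],"yaw":0},{"delta_pos":[0,0,0],"yaw":0},{"delta_pos":[0,0,-0.01],"yaw":0},{"delta_pos":[0,0,-0.02],"yaw":0},{"delta_pos":[0,0,-0.03],"yaw":0},{"delta_pos":[0,0,-0.03],"yaw":0}]' 1 40
python3 - <<'E'
from h import *
print(get_state()["tool_pos"])
c,s=np.cos(.2245),np.sin(.2245)
for z in(.0,.025):
  for sg in(-1,1): print(z,sg,(pix("side",[.4751+sg*.044*c,-.1057+sg*.044*s,z])-[240,170])*6)
b=get_image("side");cv2.imwrite("pics/c4.png",cv2.resize(b[170:270,240:370],(780,600),interpolation=cv2.INTER_NEAREST)[:,:,::-1])
E
```

```text
clock: 6.02
tool_pos: [0.475, -0.1056, 0.0046]
ee_rot: [-3.141, -0.0, 1.795]
contact_force: [0.5, 0.7, -0.5]
finger_gap: 0.088
grasp_force: 0.0
[ 0.47495922 -0.10564878  0.00459311]
0.0 -1 [286.58855928 513.77946763]
0.0 1 [484.38315214 413.19219275]
0.025 -1 [282.64113156 465.60749395]
0.025 1 [484.275456   365.46152564]
```

View pics/c4.png

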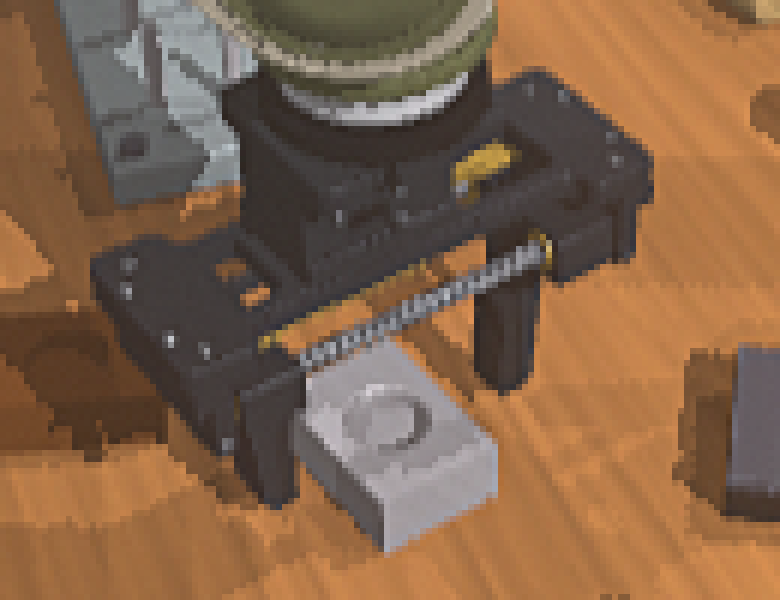

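The tips are at z≈0.014 with the reported TCP at 0.0046, straddling the die. I'll lower in small steps and use a light bench touch to calibrate z.

```bash
python3 -m handwheel '[{"delta_pos":[0,0,-0.01],"yaw":0},{"delta_pos":[0,0,-0.02],"yaw":0},{"delta_pos":[0,0,-0.02],"yaw":0}]' | egrep 'tool|contact'
python3 -m handwheel '[{"delta_pos":[0,0,-0.005],"yaw":0},{"delta_pos":[0,0,-0.005],"yaw":0}]' | egrep 'tool|contact'
python3 -m handwheel '[{"delta_pos":[0,0,-0.005],"yaw":0},{"delta_pos":[0,0,-0.005],"yaw":0}]' | egrep 'tool|contact'
```

```text
tool_pos: [0.4749, -0.1056, -0.0034]
contact_force: [0.2, -0.9, -0.6]
tool_pos: [0.4751, -0.1057, -0.0051]
contact_force: [0.6, -0.0, -0.2]
tool_pos: [0.4751, -0.1057, -0.0072]
contact_force: [-0.6, -0.1, 0.2]
```

```bash
python3 -m handwheel '[{"delta_pos":[0,0,-0.003],"yaw":0},{"delta_pos":[0,0,-0.003],"yaw":0}]' | egrep 'tool|contact'
python3 -m handwheel '[{"delta_pos":[0,0,0],"yaw":0},{"delta_pos":[0,0,0],"yaw":0},{"delta_pos":[0,0,0],"yaw":0},{"delta_pos":[0,0,0],"yaw":0},{"delta_pos":[0,0,0],"yaw":0},{"delta_pos":[0,0,0],"yaw":0}]' -1 40
```

```text
tool_pos: [0.4751, -0.1057, -0.0083]
contact_force: [0.3, 0.1, -0.1]
clock: 7.95
tool_pos: [0.4749, -0.1057, -0.0083]
ee_rot: [-3.141, -0.0, 1.796]
contact_force: [-1.6, 0.3, 2.1]
finger_gap: 0.0498
grasp_force: 40.0
```

```bash
python3 -m handwheel '[{"delta_pos":[0,0,0.05],"yaw":0},{"delta_pos":[0,0,0.15],"yaw":0},{"delta_pos":[0,0.08,0.25],"yaw":-0.03},{"delta_pos":[0,0.2,0.275],"yaw":-0.1},{"delta_pos":[0.01,0.34,0.275],"yaw":-0.15},{"delta_pos":[0.02,0.48,0.275],"yaw":-0.19},{"delta_pos":[0.029,0.58,0.275],"yaw":-0.1945},{"delta_pos":[0.029,0.62,0.275],"yaw":-0.1945},{"delta_pos":[0.029,0.622,0.275],"yaw":-0.1945},{"delta_pos":[0.029,0.622,0.275],"yaw":-0.1945}]' -1 40
python3 - <<'E'
from h import *
np.set_printoptions(precision=4,suppress=True)
a=get_image("top");b=get_image("side")
a=cv2.resize(a[150:270,170:310],(400,343));b=cv2.resize(b[90:210,210:350],(400,343))
cv2.imwrite("pics/c5.png",np.hstack([a,b])[:,:,::-1])
im=get_image("side");hsv=cv2.cvtColor(im,cv2.COLOR_RGB2HSV)
for c in("top","side"):
  for d in mark_of(c,"die_mid")[:3]: print(c,d["p"],w(c,d["xyz"]))
  for d in mark_of(c,"nest")[:1]+mark_of(c,"pins")[:1]: print(c,"nest/pins",d["p"],w(c,d["xyz"]))
E
```

```text
clock: 9.2
tool_pos: [0.4866, 0.1421, 0.1015]
ee_rot: [-3.141, 0.0, 1.489]
contact_force: [-0.0, -0.3, -5.7]
finger_gap: 0.0498
grasp_force: 40.0
top 0.94 [ 0.3745 -0.0217  0.0158]
top 0.4 [ 0.5359 -0.2447  0.0024]
top nest/pins 0.96 [0.4904 0.1428 0.0218]
top nest/pins 0.63 [0.4884 0.1461 0.0637]
side 0.76 [0.4889 0.1427 0.1261]
side 0.62 [ 0.3706 -0.0327  0.0107]
side nest/pins 0.59 [0.4864 0.1426 0.0157]
side nest/pins 0.62 [0.4787 0.1415 0.0629]
```

View pics/c5.png

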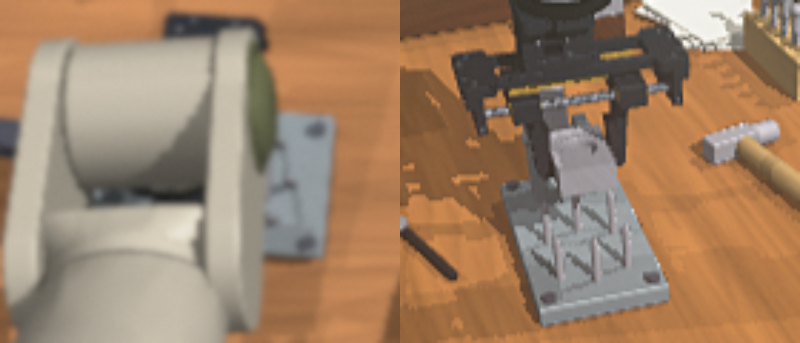

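The die seems pitched between the fingers (side crop (585,160)), so I'll fit its tilt numerically.

```bash
cat >> h.py <<'E'
from scipy.spatial.transform import Rotation as Ro
def boxt(x,y,z,yaw,pitch,hx,hy,hz):
    # centre, yaw, pitch about part x
    P=np.array([[a,b,c] for a in(-hx,hx) for b in(-hy,hy) for c in(-hz,hz)])
    return (Ro.from_euler("z",yaw)*Ro.from_euler("x",pitch)).apply(P)+[x,y,z]
E
python3 - <<'E'
from h import *
np.set_printoptions(precision=4,suppress=True)
get_image("side");mm=None
for d in silhouettes("side","die_mid"):
  v,u=np.nonzero(d["region"]);print(d["p"],u.mean(),v.mean(),len(u))
  if mm is None and v.mean()<190: mm=d["region"].astype(np.float32)
# fingers occlude: ignore dark pixels
im=get_image("side").max(2);dark=cv2.dilate((im<85).astype(np.uint8),None)
wt=1-dark*(1-mm)
for p0 in(0,.3,-.3,.6):
  f=lambda p:(np.abs(rend("side",boxt(.4866,p[0],p[1],-.081,p[2],.025,.035,.0125))-mm)*wt).sum()
  r=minimize(f,[.1425,.1225,p0],method="Nelder-Mead",options=dict(initial_simplex=np.array([.1425,.1225,p0])+np.array([[0,0,0],[.01,0,0],[0,.01,0],[0,0,.2]])))
  print(p0,r.x,r.fun)
E
```

```text
0.89 250.969571230982 232.87551867219918 723
0.69 273.22435897435895 145.30769230769232 468
0 [ 0.1439  0.1233 -0.0065] 13.0
0.3 [ 0.1435  0.1236 -0.0075] 13.1875
-0.3 [ 0.1436  0.1235 -0.0097] 13.0625
0.6 [ 0.1438  0.1232 -0.0036] 13.125
```

No tilt (pitch ≈ 0), the die is level. Shift +1 mm in y and descend in checked stages.

```bash
python3 -m handwheel '[{"delta_pos":[0,0.0025,-0.04],"yaw":0},{"delta_pos":[0,0.0025,-0.09],"yaw":0},{"delta_pos":[0,0.0025,-0.1],"yaw":0},{"delta_pos":[0,0.0025,-0.11],"yaw":0},{"delta_pos":[0,0.0025,-0.12],"yaw":0},{"delta_pos":[0,0.0025,-0.13],"yaw":0},{"delta_pos":[0,0.0025,-0.13],"yaw":0}]' | egrep 'tool|force|clock'
```

```text
clock: 10.68
tool_pos: [0.4866, 0.1441, 0.0496]
contact_force: [0.2, 0.0, -6.1]
grasp_force: 40.0
```

```bash
python3 -m handwheel '[{"delta_pos":[0,0,-0.02],"yaw":0},{"delta_pos":[0,0,-0.04],"yaw":0},{"delta_pos":[0,0,-0.06],"yaw":0},{"delta_pos":[0,0,-0.075],"yaw":0},{"delta_pos":[0,0,-0.088],"yaw":0},{"delta_pos":[0,0,-0.088],"yaw":0}]' | egrep 'tool|force|clock'
python3 -m handwheel '[{"delta_pos":[0,0,-0.003],"yaw":0},{"delta_pos":[0,0,-0.005],"yaw":0},{"delta_pos":[0,0,-0.005],"yaw":0}]' | egrep 'tool|force|clock'
```

```text
clock: 11.42
tool_pos: [0.4866, 0.1441, 0.0142]
contact_force: [-0.4, 0.4, -6.3]
grasp_force: 40.0
clock: 11.8
tool_pos: [0.4868, 0.1441, 0.0126]
contact_force: [-0.8, -0.1, -5.2]
grasp_force: 40.0
```

```bash
python3 -m handwheel '[{"delta_pos":[0,0,-0.003],"yaw":0},{"delta_pos":[0,0,-0.003],"yaw":0}]' | egrep 'tool|contact_f'
python3 -m handwheel '[{"delta_pos":[0,0,-0.001],"yaw":0},{"delta_pos":[0,0,-0.001],"yaw":0},{"delta_pos":[0,0,-0.001],"yaw":0}]' 0.36 | egrep 'tool|force|gap'
python3 -m handwheel '[{"delta_pos":[0,0,0.05],"yaw":0},{"delta_pos":[0,0,0.15],"yaw":0},{"delta_pos":[0,0,0.25],"yaw":0},{"delta_pos":[0,0,0.3],"yaw":0},{"delta_pos":[0,0,0.3],"yaw":0}]' 0.36 | egrep 'tool|force|clock'
```

```text
tool_pos: [0.4868, 0.1441, 0.0118]
contact_force: [-1.6, -0.5, 1.2]
tool_pos: [0.4869, 0.1441, 0.011]
contact_force: [0.5, -0.2, 0.5]
finger_gap: 0.0598
grasp_force: 0.0
clock: 13.05
tool_pos: [0.4873, 0.1441, 0.132]
contact_force: [0.3, -0.3, -0.4]
grasp_force: 0.0
```

```bash
python3 -m handwheel '[{"delta_pos":[-0.02,-0.15,0],"yaw":-0.02},{"delta_pos":[-0.04,-0.3,0],"yaw":-0.05},{"delta_pos":[-0.06,-0.45,0],"yaw":-0.062},{"delta_pos":[-0.09,-0.6,0],"yaw":-0.062},{"delta_pos":[-0.12,-0.75,0],"yaw":-0.062},{"delta_pos":[-0.15,-0.9,0],"yaw":-0.062},{"delta_pos":[-0.17,-1,0],"yaw":-0.062},{"delta_pos":[-0.185,-1,0],"yaw":-0.062},{"delta_pos":[-0.185,-1,0],"yaw":-0.062},{"delta_pos":[-0.185,-1,0],"yaw":-0.062}]' 1 | egrep 'tool|ee|clock'
python3 -m handwheel '[{"delta_pos":[0,-0.1,-0.05],"yaw":0},{"delta_pos":[0,-0.177,-0.12],"yaw":0},{"delta_pos":[0,-0.177,-0.22],"yaw":0},{"delta_pos":[0,-0.177,-0.28],"yaw":0},{"delta_pos":[0,-0.177,-0.31],"yaw":0},{"delta_pos":[0,-0.177,-0.325],"yaw":0},{"delta_pos":[0,-0.177,-0.325],"yaw":0},{"delta_pos":[0,-0.177,-0.325],"yaw":0}]' 1 | egrep 'tool|ee|clock|contact'
```

```text
clock: 14.3
tool_pos: [0.4129, -0.2547, 0.1307]
ee_rot: [-3.141, -0.001, 1.394]
clock: 15.3
tool_pos: [0.413, -0.3269, 0.0017]
ee_rot: [3.141, 0.001, 1.393]
contact_force: [0.5, 0.2, 0.5]
```

```bash
python3 -m handwheel '[{"delta_pos":[0,0,-0.013],"yaw":0},{"delta_pos":[0,0,-0.025],"yaw":0},{"delta_pos":[0,0,-0.025],"yaw":0}]' | egrep 'tool|contact'
python3 -m handwheel '[{"delta_pos":[0,0,-0.002],"yaw":0},{"delta_pos":[0,0,-0.002],"yaw":0}]' | egrep 'tool|contact'
```

```text
tool_pos: [0.4125, -0.3266, -0.0095]
contact_force: [-0.3, 0.1, 0.6]
tool_pos: [0.4127, -0.3267, -0.0098]
contact_force: [0.2, -1.0, 0.5]
```

```bash
python3 -m handwheel '[{"delta_pos":[0,0,0],"yaw":0},{"delta_pos":[0,0,0],"yaw":0},{"delta_pos":[0,0,0],"yaw":0},{"delta_pos":[0,0,0],"yaw":0},{"delta_pos":[0,0,0],"yaw":0}]' -1 25
python3 -m handwheel '[{"delta_pos":[0,0,0.02],"yaw":0},{"delta_pos":[0,0,0.1],"yaw":0},{"delta_pos":[0,0,0.2],"yaw":0},{"delta_pos":[0,0.1,0.3],"yaw":0.02},{"delta_pos":[0,0.25,0.32],"yaw":0.06},{"delta_pos":[0,0.4,0.32],"yaw":0.062},{"delta_pos":[0.05,0.55,0.32],"yaw":0.062},{"delta_pos":[0.1,0.7,0.32],"yaw":0.062},{"delta_pos":[0.15,0.84,0.32],"yaw":0.062},{"delta_pos":[0.185,0.97,0.32],"yaw":0.062},{"delta_pos":[0.185,1,0.32],"yaw":0.062},{"delta_pos":[0.185,1,0.32],"yaw":0.062}]'
```

```text
clock: 16.55
tool_pos: [0.4127, -0.3267, -0.0098]
ee_rot: [3.142, 0.0, 1.393]
contact_force: [-0.6, -0.3, -0.3]
finger_gap: 0.049
grasp_force: 25.0
clock: 18.05
tool_pos: [0.4863, 0.0734, 0.1183]
ee_rot: [-3.141, 0.0, 1.491]
contact_force: [0.2, -0.1, -1.4]
finger_gap: 0.0486
grasp_force: 25.0
```

```bash
python3 -m handwheel '[{"delta_pos":[0,0.1,0],"yaw":0},{"delta_pos":[0.001,0.177,0],"yaw":0},{"delta_pos":[0.001,0.177,0],"yaw":0},{"delta_pos":[0.001,0.177,0],"yaw":0}]' | egrep 'tool|gap|grasp'
python3 - <<'E'
from h import *
np.set_printoptions(precision=4,suppress=True)
im=get_image("side");mm=None
for d in silhouettes("side","blank_mid"):
  v,u=np.nonzero(d["region"]);print(d["p"],u.mean(),v.mean(),len(u))
  if mm is None and v.mean()<200: mm=d["region"].astype(np.float32)
print(pix("side",[.4867,.144,.13]))
h=cv2.cvtColor(im,cv2.COLOR_RGB2HSV).astype(int)
b=im[100:195,215:345]
cv2.imwrite("pics/c6.png",cv2.resize(b,(780,570),interpolation=cv2.INTER_CUBIC)[:,:,::-1])
if mm is not None:
  dark=cv2.dilate((im.max(2)<85).astype(np.uint8),None);wt=1-dark*(1-mm)
  for p0 in(0,.3,-.3):
    f=lambda p:(np.abs(rend("side",boxt(p[3],p[0],p[1],-.081,p[2],.025,.035,.0025))-mm)*wt).sum()
    r=minimize(f,[.1425,.13,p0,.4867],method="Nelder-Mead",options=dict(initial_simplex=np.array([.1425,.13,p0,.4867])+np.array([[0,0,0,0],[.01,0,0,0],[0,.01,0,0],[0,0,.2,0],[0,0,0,.005]])))
    print(p0,r.x,r.fun,mm.sum())
E
```

```text
tool_pos: [0.4872, 0.1426, 0.1182]
finger_gap: 0.0489
grasp_force: 25.0
0.89 272.76666666666665 142.4 300
0.85 257.8478260869565 369.6753623188406 690
[272.2541 142.457 ]
0 [ 0.1475  0.129  -0.0157  0.4874] 12.5625 300.0
0.3 [ 0.1464  0.1298 -0.0114  0.4872] 12.5 300.0
-0.3 [ 0.1388  0.1342 -0.0188  0.4852] 13.5 300.0
```

View pics/c6.png

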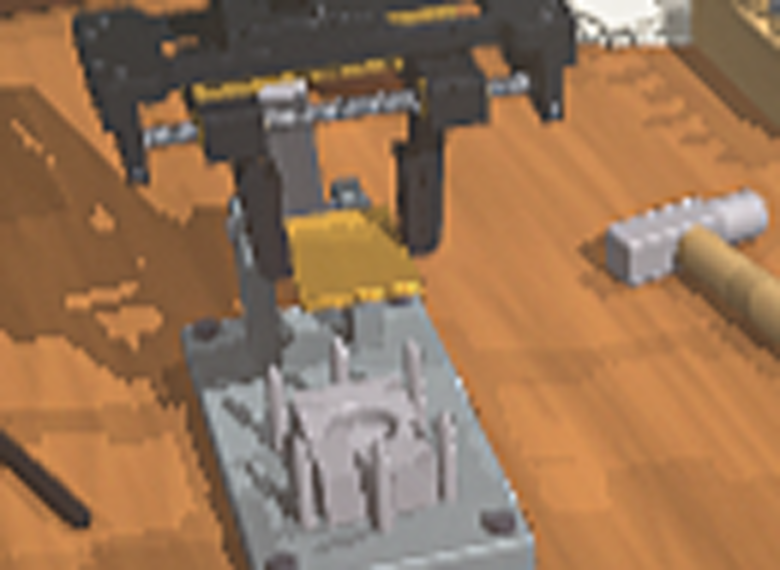

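Side crop: the die is seated flat inside all six pins at (370,450), and the blank is held level at (355,258). I'll lower the blank.

```bash
python3 -m handwheel '[{"delta_pos":[0,0.001,-0.06],"yaw":0},{"delta_pos":[0,0.001,-0.12],"yaw":0},{"delta_pos":[0,0.001,-0.14],"yaw":0},{"delta_pos":[0,0.001,-0.155],"yaw":0},{"delta_pos":[0,0.001,-0.17],"yaw":0},{"delta_pos":[0,0.001,-0.17],"yaw":0}]' | egrep 'tool|force|gap'
python3 -m handwheel '[{"delta_pos":[0,0,-0.015],"yaw":0},{"delta_pos":[0,0,-0.03],"yaw":0},{"delta_pos":[0,0,-0.034],"yaw":0},{"delta_pos":[0,0,-0.034],"yaw":0}]' | egrep 'tool|force|gap'
```

```text
tool_pos: [0.4871, 0.1445, 0.0502]
contact_force: [1.1, -0.6, -1.1]
finger_gap: 0.0489
grasp_force: 25.0
tool_pos: [0.487, 0.1445, 0.0364]
contact_force: [0.1, -1.1, -1.1]
finger_gap: 0.0488
grasp_force: 25.0
```

```bash
python3 -m handwheel '[{"delta_pos":[0,0,-0.002],"yaw":0},{"delta_pos":[0,0,-0.003],"yaw":0},{"delta_pos":[0,0,-0.003],"yaw":0}]' | egrep 'tool|contact'
python3 -m handwheel '[{"delta_pos":[0,0,0],"yaw":0},{"delta_pos":[0,0,0],"yaw":0},{"delta_pos":[0,0,0],"yaw":0}]' 0.36 | egrep 'tool|contact|gap'
python3 -m handwheel '[{"delta_pos":[0,0,0.05],"yaw":0},{"delta_pos":[0,0,0.15],"yaw":0},{"delta_pos":[0,0,0.24],"yaw":0},{"delta_pos":[0,0,0.24],"yaw":0}]' | egrep 'tool|force|clock'
```

```text
tool_pos: [0.4872, 0.1445, 0.0354]
contact_force: [0.1, -0.7, -1.1]
tool_pos: [0.4872, 0.1446, 0.0354]
contact_force: [-0.8, 0.8, -0.1]
finger_gap: 0.0598
clock: 21.15
tool_pos: [0.4882, 0.1446, 0.1336]
contact_force: [0.1, -0.9, -1.1]
grasp_force: 0.0
```

```bash
python3 - <<'E'
from h import *
get_image("side")
for d in mark_of("side","blank_mid")[:3]: print(d["p"],w("side",d["xyz"]))
E
python3 -m handwheel '[{"delta_pos":[0.05,-0.12,0],"yaw":-0.05},{"delta_pos":[0.1,-0.24,0],"yaw":-0.12},{"delta_pos":[0.16,-0.38,0],"yaw":-0.2},{"delta_pos":[0.22,-0.52,0],"yaw":-0.27},{"delta_pos":[0.28,-0.66,0],"yaw":-0.289},{"delta_pos":[0.32,-0.764,0],"yaw":-0.289},{"delta_pos":[0.32,-0.764,-0.08],"yaw":-0.289},{"delta_pos":[0.32,-0.764,-0.18],"yaw":-0.289},{"delta_pos":[0.32,-0.764,-0.26],"yaw":-0.289},{"delta_pos":[0.32,-0.764,-0.3],"yaw":-0.289},{"delta_pos":[0.32,-0.764,-0.33],"yaw":-0.289},{"delta_pos":[0.32,-0.764,-0.33],"yaw":-0.289},{"delta_pos":[0.32,-0.764,-0.33],"yaw":-0.289}]' 1
```

```text
0.75 [0.48752825 0.14720695 0.05113694]
0.66 [ 3.01945856e-01 -3.37217796e-01 -3.33293422e-04]
0.51 [0.33132026 0.2684137  0.00081619]
clock: 22.88
tool_pos: [0.6156, -0.1613, 0.0003]
ee_rot: [3.14, -0.0, 1.036]
contact_force: [0.2, -0.2, 0.1]
finger_gap: 0.0879
grasp_force: 0.0
```

```bash
python3 -m handwheel '[{"delta_pos":[0,0,-0.01],"yaw":0},{"delta_pos":[0,0,-0.02],"yaw":0},{"delta_pos":[0,0,-0.02],"yaw":0}]' | egrep 'tool|contact'
python3 -m handwheel '[{"delta_pos":[0,0,0],"yaw":0},{"delta_pos":[0,0,0],"yaw":0},{"delta_pos":[0,0,0],"yaw":0},{"delta_pos":[0,0,0],"yaw":0},{"delta_pos":[0,0,0],"yaw":0}]' -1 25
python3 -m handwheel '[{"delta_pos":[0,0,0.05],"yaw":0},{"delta_pos":[0,0,0.15],"yaw":0},{"delta_pos":[0,0,0.25],"yaw":0},{"delta_pos":[-0.04,0.1,0.34],"yaw":0.05},{"delta_pos":[-0.1,0.24,0.36],"yaw":0.12},{"delta_pos":[-0.16,0.38,0.36],"yaw":0.2},{"delta_pos":[-0.22,0.52,0.36],"yaw":0.27},{"delta_pos":[-0.28,0.66,0.36],"yaw":0.289},{"delta_pos":[-0.321,0.764,0.36],"yaw":0.289},{"delta_pos":[-0.321,0.764,0.36],"yaw":0.289},{"delta_pos":[-0.321,0.764,0.36],"yaw":0.289},{"delta_pos":[-0.321,0.764,0.36],"yaw":0.289}]'
```

```text
tool_pos: [0.6149, -0.161, -0.009]
contact_force: [-0.1, -0.7, 0.0]
clock: 23.88
tool_pos: [0.6152, -0.1611, -0.0086]
ee_rot: [3.141, -0.0, 1.036]
contact_force: [-0.3, -0.3, -0.1]
finger_gap: 0.0498
grasp_force: 25.0
clock: 25.38
tool_pos: [0.4872, 0.1436, 0.1352]
ee_rot: [-3.141, 0.0, 1.489]
contact_force: [0.8, -0.7, -2.3]
finger_gap: 0.0503
grasp_force: 25.0
```

```bash
python3 -m handwheel '[{"delta_pos":[0,0,-0.08],"yaw":0},{"delta_pos":[0,0,-0.15],"yaw":0},{"delta_pos":[0,0,-0.185],"yaw":0},{"delta_pos":[0,0,-0.197],"yaw":0},{"delta_pos":[0,0,-0.208],"yaw":0},{"delta_pos":[0,0,-0.208],"yaw":0}]' | egrep 'tool|force|gap'
python3 -m handwheel '[{"delta_pos":[0,0,-0.012],"yaw":0},{"delta_pos":[0,0,-0.022],"yaw":0},{"delta_pos":[0,0,-0.022],"yaw":0}]' | egrep 'tool|force|gap'
python3 -m handwheel '[{"delta_pos":[0,0,-0.002],"yaw":0},{"delta_pos":[0,0,-0.003],"yaw":0},{"delta_pos":[0,0,-0.003],"yaw":0}]' | egrep 'tool|contact'
```

```text
tool_pos: [0.487, 0.1445, 0.0525]
contact_force: [-0.6, -1.9, -1.6]
finger_gap: 0.0499
grasp_force: 25.0
tool_pos: [0.4865, 0.1445, 0.0431]
contact_force: [0.4, 0.5, -1.6]
finger_gap: 0.05
grasp_force: 25.0
tool_pos: [0.4867, 0.1445, 0.0422]
contact_force: [0.1, 1.7, -1.6]
```

```bash
python3 -m handwheel '[{"delta_pos":[0,0,-0.001],"yaw":0},{"delta_pos":[0,0,-0.001],"yaw":0},{"delta_pos":[0,0,-0.001],"yaw":0}]' 0.36 | egrep 'tool|contact|gap'
python3 -m handwheel '[{"delta_pos":[0,0,0.05],"yaw":0},{"delta_pos":[0,0,0.15],"yaw":0},{"delta_pos":[0,0,0.3],"yaw":0},{"delta_pos":[-0.15,-0.1,0.4],"yaw":0},{"delta_pos":[-0.3,-0.2,0.4],"yaw":0},{"delta_pos":[-0.3,-0.2,0.4],"yaw":0},{"delta_pos":[-0.3,-0.2,0.4],"yaw":0}]' | egrep 'tool|force|clock'
python3 - <<'E'
from h import *
np.set_printoptions(precision=4,suppress=True)
a=get_image("top");b=get_image("side")
for c in("top","side"):
  for n in("pad_mid","handle","hinge"):
    for d in mark_of(c,n)[:3]: print(c,n,round(d["p"],2),w(c,d["xyz"]))
a=cv2.resize(a[150:270,110:310],(400,240),interpolation=cv2.INTER_CUBIC);b=cv2.resize(b[50:210,200:350],(400,427),interpolation=cv2.INTER_CUBIC)
o=np.zeros((427,800,3),np.uint8);o[:240,:400]=a;o[:,400:]=b
cv2.imwrite("pics/c7.png",o[:,:,::-1])
E
```

```text
tool_pos: [0.4868, 0.1445, 0.0419]
contact_force: [-0.2, -1.7, 0.2]
finger_gap: 0.06
clock: 28.12
tool_pos: [0.366, 0.064, 0.2023]
contact_force: [1.1, 0.1, 0.2]
grasp_force: 0.0
top pad_mid 0.65 [0.4882 0.144  0.059 ]
top handle 0.73 [0.4518 0.3219 0.2599]
top hinge 0.64 [0.4952 0.258  0.0853]
side pad_mid 0.84 [0.4864 0.1449 0.0588]
side handle 0.82 [0.4524 0.3228 0.2601]
side hinge 0.81 [0.4934 0.255  0.0848]
```

View pics/c7.png

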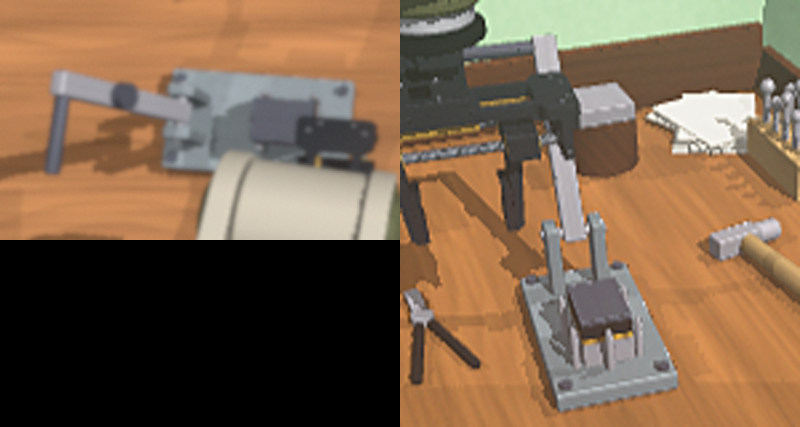

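Side crop: the stack (die, brass line, dark pad) sits flat inside the pins at (602,320). The bar leans back with its handle around (500,50). Next I rotate 90°, straddle the handle rod from above with open fingers, and pull it forward.

```bash
python3 -m handwheel '[{"delta_pos":[0,0,0.1],"yaw":0.1},{"delta_pos":[0,0,0.2],"yaw":0.22},{"delta_pos":[0,0.05,0.3],"yaw":0.33},{"delta_pos":[0,0.15,0.344],"yaw":0.45},{"delta_pos":[0.02,0.28,0.344],"yaw":0.56},{"delta_pos":[0.05,0.41,0.344],"yaw":0.68},{"delta_pos":[0.1,0.53,0.344],"yaw":0.79},{"delta_pos":[0.16,0.62,0.344],"yaw":0.9},{"delta_pos":[0.2,0.645,0.344],"yaw":1},{"delta_pos":[0.2,0.645,0.344],"yaw":1},{"delta_pos":[0.2,0.645,0.344],"yaw":1},{"delta_pos":[0.2,0.645,0.344],"yaw":1}]' 1
```

```text
clock: 30.02
tool_pos: [0.4463, 0.322, 0.3398]
ee_rot: [3.141, 0.001, 3.059]
contact_force: [0.2, 0.0, 0.9]
finger_gap: 0.0882
grasp_force: 0.0
```

```bash
python3 -m handwheel '[{"delta_pos":[0,0,-0.07],"yaw":0},{"delta_pos":[0,0,-0.15],"yaw":0},{"delta_pos":[0,0,-0.22],"yaw":0},{"delta_pos":[0,0,-0.257],"yaw":0},{"delta_pos":[0,0,-0.257],"yaw":0}]' 1 | egrep "tool|contact"
python3 -m handwheel '[{"delta_pos":[0,-0.06,0],"yaw":0},{"delta_pos":[0,-0.1,0],"yaw":0},{"delta_pos":[0,-0.13,0],"yaw":0},{"delta_pos":[0,-0.16,0],"yaw":0}]' 1 | egrep "tool|contact"
```

```text
tool_pos: [0.4462, 0.322, 0.2362]
contact_force: [-0.1, 0.7, -0.1]
tool_pos: [0.4468, 0.258, 0.237]
contact_force: [0.3, 2.4, 1.2]
```

```bash
python3 -m handwheel '[{"delta_pos":[0,-0.035,0],"yaw":0},{"delta_pos":[0,-0.07,0],"yaw":0},{"delta_pos":[0,-0.105,0],"yaw":0},{"delta_pos":[0,-0.14,0],"yaw":0},{"delta_pos":[-0.005,-0.175,0],"yaw":0},{"delta_pos":[-0.01,-0.21,-0.01],"yaw":0},{"delta_pos":[-0.01,-0.245,-0.02],"yaw":0},{"delta_pos":[-0.015,-0.28,-0.03],"yaw":0},{"delta_pos":[-0.015,-0.315,-0.045],"yaw":0},{"delta_pos":[-0.02,-0.345,-0.055],"yaw":0},{"delta_pos":[-0.02,-0.365,-0.055],"yaw":0}]' 1 | egrep "tool|contact|clock"
python3 - <<'E'
from h import *
get_image("side")
for n in("handle","bar"):
  for d in mark_of("side",n)[:2]: print(n,d["p"],w("side",d["xyz"]))
E
```

```text
clock: 32.52
tool_pos: [0.4385, 0.1116, 0.2143]
contact_force: [0.6, 0.8, 0.0]
handle 0.8 [0.43851201 0.14823362 0.23281482]Traceback (most recent call last):
  File "<stdin>", line 4, in <module>
ValueError: it knows: bench_block, blank_mid, die_mid, file, flask, handle, hinge, jar, mallet, nest, pad_mid, pins, pliers, pot
```

```bash
python3 -m handwheel '[{"delta_pos":[0,0.005,0.15],"yaw":0},{"delta_pos":[0,0.005,0.3],"yaw":0},{"delta_pos":[-0.15,0,0.3],"yaw":0},{"delta_pos":[-0.3,0,0.3],"yaw":0},{"delta_pos":[-0.3,0,0.3],"yaw":0},{"delta_pos":[-0.3,0,0.3],"yaw":0},{"delta_pos":[-0.3,0,0.3],"yaw":0},{"delta_pos":[-0.3,0,0.3],"yaw":0},{"delta_pos":[-0.3,0,0.3],"yaw":0},{"delta_pos":[-0.3,0,0.3],"yaw":0},{"delta_pos":[-0.3,0,0.3],"yaw":0},{"delta_pos":[-0.3,0,0.3],"yaw":0},{"delta_pos":[-0.3,0,0.3],"yaw":0},{"delta_pos":[-0.3,0,0.3],"yaw":0},{"delta_pos":[-0.3,0,0.3],"yaw":0},{"delta_pos":[-0.3,0,0.3],"yaw":0}]' 1 | egrep "tool|contact|clock"
python3 - <<'E'
from h import *
get_image("side")
for n in("handle",):
  for d in mark_of("side",n)[:2]: print(n,d["p"],w("side",d["xyz"]))
E
```

```text
clock: 34.62
tool_pos: [0.3187, 0.1125, 0.3345]
contact_force: [-0.5, 0.7, -0.6]
handle 0.56 [0.43029451 0.07380203 0.09319781]
handle 0.55 [0.49073313 0.14718848 0.03361642]
```

Handle at z≈0.093 and y≈0.074, so the bar is down at about 0.05. Checking with the last picture.

```bash
python3 - <<'E'
from h import *
np.set_printoptions(precision=4,suppress=True)
b=get_image("side");get_image("top")
cv2.imwrite("pics/c8.png",cv2.resize(b[110:260,190:390],(800,600),interpolation=cv2.INTER_CUBIC)[:,:,::-1])
for c in("top","side"):
  for n in("handle","pad_mid","hinge"):
    for d in mark_of(c,n)[:2]: print(c,n,round(d["p"],2),w(c,d["xyz"]))
E
```

```text
top handle 0.85 [0.433  0.0746 0.097 ]
top handle 0.68 [ 0.7176 -0.2728  0.0001]
top pad_mid 0.75 [0.4844 0.1445 0.0589]
top hinge 0.69 [0.4931 0.2572 0.09  ]
side handle 0.6 [0.4331 0.0743 0.0947]
side pad_mid 0.6 [0.485  0.1454 0.061 ]
side hinge 0.68 [0.4926 0.2579 0.0812]
side hinge 0.45 [ 0.3555 -0.2105  0.0018]
```

View pics/c8.png

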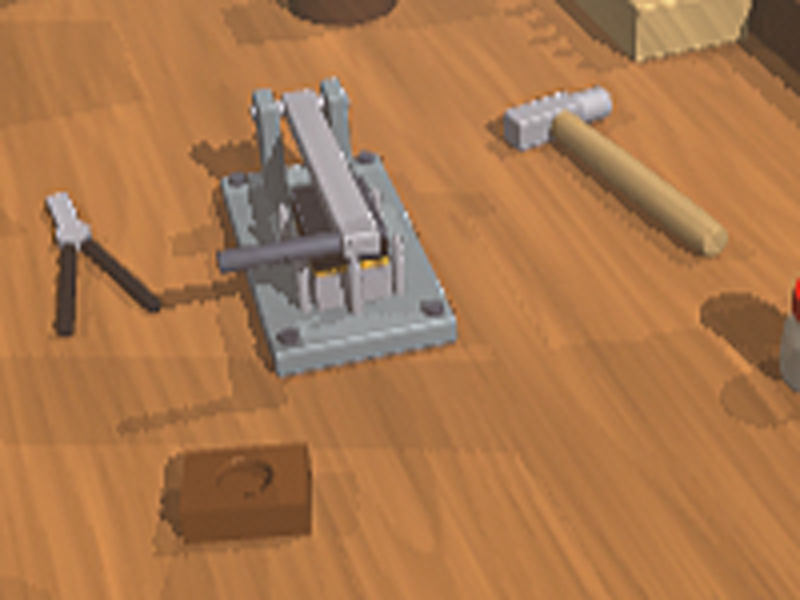

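The bar (335,165) lies over the stack with its foot on the pad, the layers are flat at (345,280), and the robot is clear.

```bash
python3 -c "
from rig import *
print(sign_off())"
```

```text
the job is handed in; nothing more can be done
None
```

Handed in: die, blank and pad are stacked flat between the pins with the bar's foot resting on the pad; I never touched the bystanders, and the whole job took about 35 of the 69 s.

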